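Move three welded parts on to their next stations

TASK

Each of the three steel pieces stands one station behind: move the post foot from the welding jig to the middle of the firebrick tile to cool, the square base from the tile to the middle of the levelling plate, and the lug flange from the levelling plate onto the welding jig, turned so that its two eyes go down over the jig's studs and it lies flat. Every station holds one piece only, so use the free rubber pad on the way, and leave each piece standing upright and flat. Do not tip any piece over, and leave the spray can, pliers and V-block where they are.

Things in the scene. Friction and masses are not known exactly. Their poses are not given: they have to be found in the camera images.
- foot_mid (a point): Post foot, steel: a narrow oblong foot plate 110 x 50 x 8 mm (long side along its x) with an upright square tube 30 x 30 mm (sides along x and y) in the middle, 70 mm tall in all. Starts standing on the welding jig, between the two studs, its plate across the line of the studs. Its point lies on the stub's axis, half-way up: 35 mm above its underside, z up along the stub. 0.37 to 0.75 kg. Take it by the stub.
- base_mid (a point): Square base, steel: a square plate 90 x 90 x 8 mm (sides along x and y) with an upright round pipe stub of 34 mm diameter in the middle, 70 mm tall in all. Starts on the firebrick tile. Its point lies on the stub's axis, half-way up: 35 mm above its underside, z up along the stub. 0.37 to 0.75 kg. Take it by the stub.
- flange_mid (a point): Lug flange, steel: a disc of 66 mm diameter, 8 mm thick, with two round eyes (34 mm outside, hole 22 mm) on opposite sides, hole centres at y = +46 and -46 mm, and an upright round pipe stub of 42 mm diameter in the middle, 70 mm tall in all. It looks the same after half a turn. Starts on the levelling plate, turned any way. Its point lies on the stub's axis, half-way up: 35 mm above its underside, z up along the stub. 0.37 to 0.75 kg. Take it by the stub.
- jig: Welding jig: dark round steel block, 130 mm diameter, top 20 mm above the bench, with two upright brass studs of 8 mm diameter standing 14 mm above its top at y = +46 and -46 mm from its centre (in its own frame). Fixed to the bench; origin at the centre of its underside, z up.
- tile: Firebrick tile for cooling: pale sand-coloured slab 140 (its x) x 110 (its y) mm, top 20 mm above the bench. Fixed to the bench; origin at the centre of its underside, z up.
- plate: Levelling plate: square bare-metal slab 130 x 130 mm (sides along x and y), top 20 mm above the bench. Fixed to the bench; origin at the centre of its underside, z up.
- pad: Black rubber pad 130 (its x) x 100 (its y) mm, top 15 mm above the bench; nothing stands on it at the start: the free spot for setting a piece down on the way. Fixed to the bench; origin at the centre of its underside, z up.
- can: Bystander: spray can, grey with a red cap, 54 mm diameter, 134 mm tall, standing loose on the bench. Origin at the centre of its underside, z up.
- pliers: Bystander: pliers lying loose on the bench, about 150 mm long along x (jaws to +x, black handles to -x, up to 60 mm apart), 12 mm high. Origin on the bench 12 mm behind the pivot, towards the handles.
- vblock: Bystander: small dark steel V-block 60 (x) x 45 (y) x 34 (z) mm, standing loose on the bench. Origin at the centre of its underside.

How it is judged:
By the outcome, as a careful person would: the job done as asked, in the order asked, and still so for the second after the job is handed in, with the robot touching nothing.
It also fails if it takes over 115 s, if anything falls off the work surface, if the arm or the gripper's body presses on something with over 40 N, if the wrist force passes 120 N, or if a joint passes its speed limit or range.

ROBOT

A 7-joint arm with a two-finger parallel gripper is mounted at the origin on the work surface. World frame = base frame: x ahead of the robot, y to its left, z up, the work surface at z = 0. Lengths are in m, angles in rad, forces in N, time in s.
With the tool pointing down it reaches from about 0.4 to 0.85 m from the base axis. Payload 4.5 kg.
Tool frame: the origin (TCP) lies on the centre line of the jaws, within the pads' length; the fingertips stand 14 mm ahead of it and the grasp point (between the pads) lies 5 mm behind it (r.tcp_to_tips is the z of the fingertips in the tool frame, in m); z points along the fingers, y is the direction in which the jaws open and shut (so a half turn about z gives the same grasp; the last joint's range is limited). The gripper opens to 88 mm and grips with 3 to 60 N. Pads are 18 mm wide; open, the fingers measure 123 mm over their backs; the gripper's body (75 mm by 187 mm) begins 45 mm behind the grasp point.
Start: joints at [-1.071, 0.689, -0.195, 1.565, 0.157, 0.902, -0.215], TCP at [0.281, 0.558, 0.253] pointing down, gripper open.
Joint ranges: [-3.01, 3.01], [-0.46, 2.08], [-1.47, 1.51], [0.13, 2.56], [-1, 4.14], [0.04, 2.09], [-2.66, 2.66]. Speed limits (rad/s): [2.57, 2.57, 3.14, 3.14, 3.14, 3.14, 3.14].

INTERFACE

Orientations are given as a unit quaternion [x, y, z, w].
In Python, from plant import r, viewer gives the robot as it stands.
- The arm moves only by the shell command python3 -m inch 'ROWS' [FORCE]. ROWS is JSON, a list of rows, each a list of 3 entries, a list of its own where there are three numbers: the closure, from 0 (fully open) to 1 (shut), then the shift along the tool's x, y, z in cm, then the turn about the tool's z in degrees. In form: [[fingers, [x, y, z], yaw], ...]. A call has 1 to 20 rows; each row is the pose to reach, as a shift and turn from the pose commanded when the call began, along the tool's axes at that moment; what a row does not reach only later rows make up. A row lasts 1/10 s, in which the tool goes at most 50 mm and 8.59 degrees, less where a joint would pass 70% of its speed; a pose out of reach is approached as far as the arm can. A call with a gripper value outside its range is refused whole. The fingers move at their own pace and stop on an object; FORCE is the grip in N (left out, the last holds). Time passes only in rows, so rows that repeat a pose let the fingers close. It gives the time, the measured TCP pose, the force and the opening at its end, in the units of the state.
- r.get_state(): the state, without advancing time (a new reading comes with each control period).
- viewer.snapshot(name): name is "scene" or "top" or "wrist"; returns the picture (384x512x3 uint8, red, green, blue); there is no depth.
- viewer.camera_params(name): a dict with "intrinsics" (3x3 intrinsics, pixels), "world_to_cam" (4x4, takes a point from world to camera coordinates). Camera axes: x right, y up, looking along -z (the intrinsics and any distortion apply to the point x, -y, -z); pixel columns grow to the right and rows downward; lengths in m; the calibration is good to about 2 mm. The wrist camera is an equidistant fisheye: a pixel r from the principal point sees the ray r / f radians off the axis. A picture is of the moment at which its call begins: read the wrist's pose just before it. camera_params takes no time and is no camera call; for the wrist camera it gives the pose at the moment of the call.
- r.finish_job(): hands the job in, once; it reports no verdict.
Trained networks look in the newest picture that a camera, given by its name, has taken for a name from the list of things; names that differ only in an ending like _2 or _b are one class to them, and where a whole thing is asked for, a point or a joint stands for the part that bears it (a point fixed in the world has none). Each returns a list of dicts, best first, with "p" (0 to 1); they miss things now and then, are a little off and sometimes report something else, mostly with a low value. They report only what shows in the picture. A call takes as long as a camera call.
- viewer.outline_of(camera, name): "pixels" (384x512 bool, what is visible of it) and "bbox" ([left, top, width, height] in pixels, round what is visible of it).
The state is a dict: "clock": time; "q": joint angles; "qd": joint speeds; "joint_torque": joint torques, N m; "tool_pos": TCP position; "eef_rot": TCP orientation; "contact_force": force on the tool from outside, world axes, zero at the start; "moment": the same for the moment, N m; "opening": opening from 0.0 (shut) to 1.0 (fully open).
Only numpy, scipy, OpenCV 4.12 (cv2) and the standard library are available. Lean on these libraries where they do the work, as an engineer would, in place of code of your own. Each camera call takes 0.05 s, during which the arm holds its last target.

## Working session

There is one attempt and no reset: what is moved stays moved. The work goes in short steps, Python scripts to look and compute and a shell command to move; the robot and the scene stay as the last step left them, time stands still between calls to the robot, and variables do not carry over. Pictures are saved under pics/ and viewed, and the job is handed in when it is done.

```bash
ls; mkdir -p pics; python3 - <<'E'
from plant import r, viewer
import cv2
s=r.get_state(); print(s)
for n in ["scene","top","wrist"]:
    im=viewer.snapshot(n); cv2.imwrite(f"pics/{n}0.png",im[:,:,::-1])
    p=viewer.camera_params(n); print(n,p)
E
```

```text
pics
{'clock': 0.0, 'q': array([-1.07117213,  0.69000251, -0.19449952,  1.56636765,  0.1573028 ,
        0.90247464, -0.21509149]), 'qd': array([-9.00616358e-04, -5.95126821e-05,  8.82966751e-04, -3.26988840e-04,
        4.19138419e-04,  9.54463534e-05,  7.80921839e-05]), 'joint_torque': array([ 3.97727663e-04, -5.27554178e+01, -1.26634654e+00, -1.53427058e+01,
       -5.25604666e-02,  6.46693516e-03,  1.49404655e-04]), 'tool_pos': array([0.28049788, 0.55783242, 0.25189178]), 'eef_rot': array([ 2.30769837e-01,  9.73007922e-01, -9.19145579e-04, -1.44939748e-04]), 'contact_force': array([ 0.44980076,  0.33077029, -0.68684503]), 'moment': array([0.03423809, 0.02136655, 0.045884  ]), 'opening': 0.9987450447516297}
scene {'intrinsics': array([[403.04441945,   0.        , 257.13205637],
       [  0.        , 403.04441945, 198.99582132],
       [  0.        ,   0.        ,   1.        ]]), 'world_to_cam': array([[-0.35616141,  0.93439266, -0.00770774,  0.20128917],
       [-0.81479184, -0.30651399,  0.49210104,  0.42766217],
       [ 0.45745307,  0.1815476 ,  0.87050397, -1.33934098],
     
[... 423 characters left out ...]
  [-2.15896932e-01, -1.48776442e-02,  9.76302807e-01,
        -8.11709227e-01],
       [ 0.00000000e+00,  0.00000000e+00,  0.00000000e+00,
         1.00000000e+00]])}
wrist {'intrinsics': array([[297.31863964,   0.        , 256.03459982],
       [  0.        , 297.31863964, 194.7494881 ],
       [  0.        ,   0.        ,   1.        ]]), 'world_to_cam': array([[ 4.49506741e-01,  8.93276723e-01, -6.20865405e-04,
        -6.23504013e-01],
       [-8.63457749e-01,  4.34323209e-01, -2.56523031e-01,
         3.45149660e-02],
       [-2.28876396e-01,  1.15844923e-01,  9.66537919e-01,
        -3.89059295e-01],
       [ 0.00000000e+00,  0.00000000e+00,  0.00000000e+00,
         1.00000000e+00]])}
```

View pics/scene0.png

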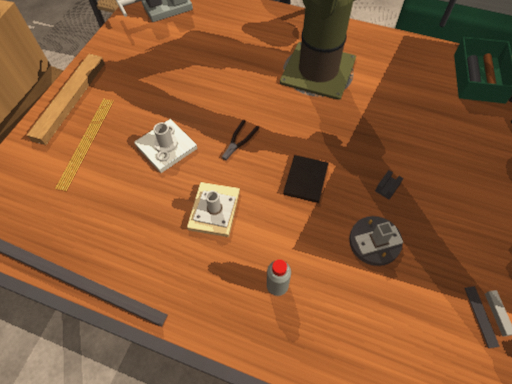

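View pics/top0.png

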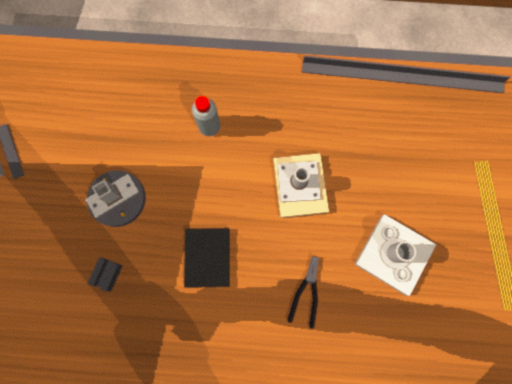

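View pics/wrist0.png

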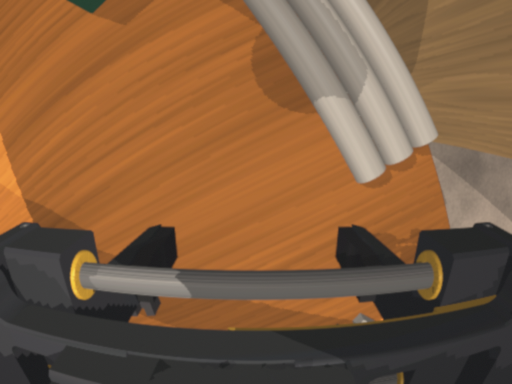

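```bash
cat > hp.py <<'E'
from plant import r, viewer
import numpy as np, cv2
from scipy.optimize import minimize
from scipy.spatial.transform import Rotation as R
def box(x,y,z0,z1): return np.array([[sx*x/2,sy*y/2,z] for sx in(-1,1) for sy in(-1,1) for z in(z0,z1)])
def cyl(d,z0,z1,cx=0,cy=0):
    a=np.linspace(0,2*np.pi,48,endpoint=False)
    return np.array([[cx+d/2*np.cos(t),cy+d/2*np.sin(t),z] for t in a for z in(z0,z1)])
M={'foot_mid':[box(110,50,0,8),box(30,30,0,70)],
'base_mid':[box(90,90,0,8),cyl(34,0,70)],
'flange_mid':[cyl(66,0,8),cyl(34,0,8,0,46),cyl(34,0,8,0,-46),cyl(42,0,70)],
'jig':[cyl(130,0,20),cyl(8,0,34,0,46),cyl(8,0,34,0,-46)],
'tile':[box(140,110,0,20)],'plate':[box(130,130,0,20)],'pad':[box(130,100,0,15)],
'can':[cyl(54,0,110),cyl(36,0,134)],'vblock':[box(60,45,0,34)]}
M={k:[p/1000 for p in v] for k,v in M.items()}
def proj(cp,P):
    T=np.array(cp['world_to_cam']);K=np.array(cp['intrinsics'])
    c=P@T[:3,:3].T+T[:3,3]; c=c*[1,-1,-1]
    if cp.get('fish'):
        rho=np.hypot(c[:,0],c[:,1]);th=np.arctan2(rho,c[:,2]);s=th/np.maximum(rho,1e-9)
        return np.c_[K[0,0]*c[:,0]*s+K[0,2],K[1,1]*c[:,1]*s+K[1,2]]
    q=c@K.T; return q[:,:2]/q[:,2:]
def cparams(n):
    cp=dict(viewer.camera_params(n)); cp['fish']=(n=='wrist'); return cp
S=4
def render(cp,name,x,y,yaw,z):
    m=np.zeros((384*S,512*S),np.uint8);c,s=np.cos(yaw),np.sin(yaw)
    for p in M[name]:
        w=p@np.array([[c,-s,0],[s,c,0],[0,0,1]]).T+[x,y,z]
        u=proj(cp,w); h=cv2.convexHull(((u+.5)*S*16).astype(np.int32))
        cv2.fillConvexPoly(m,h,1,shift=4)
    return cv2.resize(m.astype(np.float32),(512,384),interpolation=cv2.INTER_AREA)
def pix2w(cp,u,v,z):
    T=np.array(cp['world_to_cam']);K=np.array(cp['intrinsics'])
    d=np.array([(u-K[0,2])/K[0,0],(v-K[1,2])/K[1,1],1.])
    if cp.get('fish'):
        rr=np.hypot(d[0],d[1]); d=np.array([d[0]/rr*np.sin(rr),d[1]/rr*np.sin(rr),np.cos(rr)])
    d=d*[1,-1,-1]; d=T[:3,:3].T@d; o=-T[:3,:3].T@T[:3,3]
    return o+d*(z-o[2])/d[2]
def outl(cam,name):
    o=viewer.outline_of(cam,name)
    return o[0] if o else None
def fit(obs,name,z,x0,yaws,ign=None):
    """obs: list of (cp,mask float); ign: list of ignore masks"""
    def cost(p):
        t=0
        for i,(cp,m) in enumerate(obs):
            d=np.abs(render(cp,name,p[0],p[1],p[2],z)-m)
            if ign is not None: d=d*(1-ign[i])
            t+=d.sum()/max(m.sum(),1)
        return t
    best=None
    for y in yaws:
        q=minimize(cost,[x0[0],x0[1],y],method='Nelder-Mead',options=dict(initial_simplex=[[x0[0],x0[1],y],[x0[0]+.01,x0[1],y],[x0[0],x0[1]+.01,y],[x0[0],x0[1],y+.2]],xatol=1e-4,fatol=1e-4))
        if best is None or q.fun<best.fun: best=q
    return best.x,best.fun
E
cat > loc.py <<'E'
import sys; from hp import *
jobs=eval(sys.argv[1])  # (name,z,carried or None)
cams=sys.argv[2].split(',')
cps={c:cparams(c) for c in cams}
im={c:viewer.snapshot(c) for c in cams}
masks={}
def get(n):
    if n not in masks: masks[n]={c:outl(c,n) for c in cams}
    return masks[n]
for n,z,oc in jobs:
    for sub in [[c] for c in cams]+([cams] if len(cams)>1 else []):
        obs=[];ign=[]
        for c in sub:
            o=get(n)[c]
            if o is None: print(n,c,'none'); continue
            m=np.asarray(o['pixels']).astype(np.float32)
            g=np.zeros_like(m)
            if oc and get(oc)[c] is not None:
                g=cv2.dilate(np.asarray(get(oc)[c]['pixels']).astype(np.float32),np.ones((3,3)))
            obs.append((cps[c],m));ign.append(g)
        if not obs: continue
        v,u=np.nonzero(obs[0][1]); x0=pix2w(obs[0][0],u.mean(),v.mean(),z+.01)
        x,f=fit(obs,n,z,x0,[0,.5,1.,1.5,2.,2.6],ign)
        print(n,sub,np.round(x[:2],4),'yaw',round(np.degrees(x[2]),1),'cost',round(f/len(obs),3),'p',[round(get(n)[c]['p'],2) for c in sub if get(n)[c]])
E
python3 loc.py "[('foot_mid',.02,None),('base_mid',.02,None),('flange_mid',.02,None),('jig',0,'foot_mid'),('tile',0,'base_mid'),('plate',0,'flange_mid'),('pad',0,None),('can',0,None),('vblock',0,None)]" top,scene
```

```text
foot_mid ['top'] [0.545  0.3158] yaw -53.7 cost 0.034 p [0.72]
foot_mid ['scene'] [0.5429 0.3178] yaw 126.5 cost 0.039 p [0.84]
foot_mid ['top', 'scene'] [0.5439 0.3168] yaw 126.5 cost 0.05 p [0.72, 0.84]
base_mid ['top'] [ 0.6068 -0.1053] yaw 7.3 cost 0.041 p [0.89]
base_mid ['scene'] [ 0.6057 -0.104 ] yaw 186.8 cost 0.064 p [0.81]
base_mid ['top', 'scene'] [ 0.6065 -0.1046] yaw 97.1 cost 0.058 p [0.89, 0.81]
flange_mid ['top'] [ 0.4603 -0.3238] yaw 107.4 cost 0.213 p [0.61]
flange_mid ['scene'] [ 0.4585 -0.3232] yaw -69.3 cost 0.138 p [0.67]
flange_mid ['top', 'scene'] [ 0.4599 -0.3237] yaw -71.7 cost 0.187 p [0.61, 0.67]
jig ['top'] [0.542 0.311] yaw 4.2 cost 0.079 p [0.68]
jig ['scene'] [0.5395 0.3128] yaw 88.3 cost 0.043 p [0.96]
jig ['top', 'scene'] [0.5406 0.3119] yaw 4.0 cost 0.075 p [0.68, 0.96]
tile ['top'] [ 0.6025 -0.1105] yaw 9.9 cost 0.073 p [0.68]
tile ['scene'] [ 0.5996 -0.1098] yaw 11.5 cost 0.198 p [0.87]
tile ['top', 'scene'] [ 0.6024 -0.11  ] yaw 190.2 cost 0.146 p [0.68, 0.87]
plate ['top'] [ 0.4589 -0.3282] yaw -27.8 cost 0.038 p [0.62]
plate ['scene'] [ 0.4577 -0.3287] yaw 152.2 cost 0.102 p [0.81]
plate ['top', 'scene'] [ 0.4584 -0.3282] yaw 62.3 cost 0.074 p [0.62, 0.81]
pad ['top'] [0.4228 0.0897] yaw 4.9 cost 0.04 p [0.66]
pad ['scene'] [0.4209 0.0909] yaw 4.6 cost 0.037 p [0.72]
pad ['top', 'scene'] [0.4223 0.0903] yaw 184.4 cost 0.044 p [0.66, 0.72]
can ['top'] [0.733  0.1145] yaw 170.5 cost 0.091 p [0.63]
can ['scene'] [0.7367 0.1176] yaw -10.1 cost 0.066 p [0.56]
can ['top', 'scene'] [0.7358 0.1168] yaw 171.7 cost 0.1 p [0.63, 0.56]
vblock ['top'] [0.3698 0.3076] yaw 163.3 cost 0.064 p [0.97]
vblock ['scene'] [0.367  0.3098] yaw -12.4 cost 0.206 p [0.85]
vblock ['top', 'scene'] [0.3693 0.308 ] yaw 164.0 cost 0.154 p [0.97, 0.85]
```

```bash
cat > mv.py <<'E'
import sys; from hp import *
# usage: mv.py x y z jawangle_deg
x,y,z,a=map(float,sys.argv[1:5])
s=r.get_state(); Rm=R.from_quat(s['eef_rot']).as_matrix()
d=Rm.T@(np.array([x,y,z])-s['tool_pos'])*100
cur=np.degrees(np.arctan2(Rm[1,1],Rm[0,1]))
dy=-(a-cur); dy=(dy+90)%180-90
print('shift cm',np.round(d,2),'yaw',round(dy,1),'alt',round(dy-180*np.sign(dy),1),'cur jaw',round(cur,1),'tilt z',np.round(Rm[:,2],3))
print('t',s['clock'],'pos',np.round(s['tool_pos'],4),'q',np.round(s['q'],2),'F',np.round(s['contact_force'],1),'op',round(s['opening'],3))
E
python3 mv.py .6065 -.1046 .16 97
python3 - <<'E'
import cv2
im=cv2.imread('pics/top0.png')
a=cv2.resize(im[150:240,70:160],None,fx=4.4,fy=4.4,interpolation=cv2.INTER_CUBIC);b=cv2.resize(im[210:300,350:440],None,fx=4.4,fy=4.4,interpolation=cv2.INTER_CUBIC)
cv2.imwrite('pics/z1.png',cv2.hconcat([a,b]))
E
```

```text
shift cm [-58.89 -44.61   9.27] yaw -33.7 alt 146.3 cur jaw 63.3 tilt z [ 0.  0. -1.]
t 1.15 pos [0.2807 0.5585 0.2527] q [-1.07  0.69 -0.19  1.57  0.16  0.9  -0.22] F [ 0.6 -0.1  0.5] op 0.999
```

View pics/z1.png

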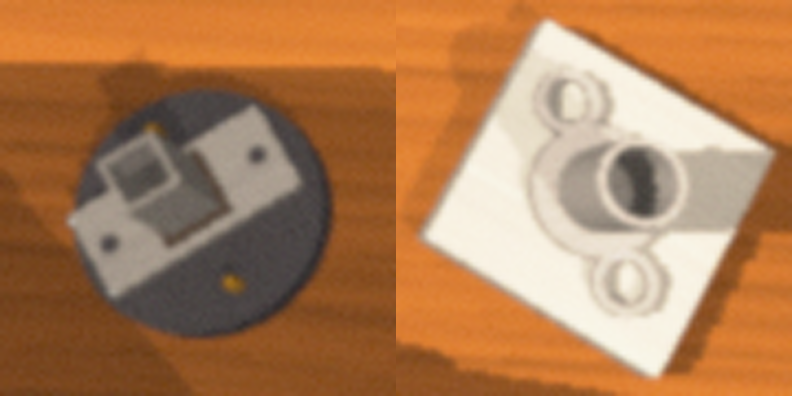

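```bash
python3 -m inch '[[0,[-8,-6,1],-4],[0,[-12,-9,2],-8],[0,[-16,-12,3],-12],[0,[-20,-15,4],-16],[0,[-24,-18,5],-20],[0,[-28,-21,6],-24],[0,[-32,-24,7],-28],[0,[-36,-27,7],-32],[0,[-40,-30,7],-33.7],[0,[-44,-33,7],-33.7],[0,[-48,-36,7],-33.7],[0,[-52,-39.2,7],-33.7],[0,[-55,-41.6,8],-33.7],[0,[-57,-43.2,9],-33.7],[0,[-58.3,-44.2,9],-33.7],[0,[-58.9,-44.6,9.2],-33.7],[0,[-58.9,-44.6,9.2],-33.7],[0,[-58.9,-44.6,9.2],-33.7]]' 25
python3 mv.py .6065 -.1046 .055 97
python3 - <<'E'
from hp import *
im=viewer.snapshot('wrist');cv2.imwrite('pics/w1.png',im[:,:,::-1])
E
```

```text
clock: 2.95
tool_pos: [0.6063, -0.1026, 0.1609]
eef_rot: [-0.062, 0.998, 0.001, -0.0]
contact_force: [0.5, 0.4, -0.6]
opening: 1.001
shift cm [ 1.000e-02 -2.200e-01  1.059e+01] yaw 0.1 alt -179.9 cur jaw 97.1 tilt z [-0.     0.002 -1.   ]
t 2.95 pos [ 0.6063 -0.1026  0.1609] q [ 0.34  0.82 -0.45  1.67  0.48  0.76  1.36] F [ 0.5  0.4 -0.6] op 1.001
```

View pics/w1.png

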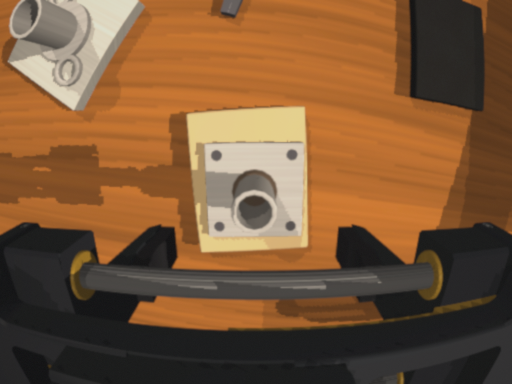

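```bash
python3 loc.py "[('base_mid',.02,None),('tile',0,'base_mid'),('pad',0,None)]" wrist; python3 -c "
from hp import *
cp=cparams('wrist');print(proj(cp,np.array([[.6065,-.1046,.09],[.6065,-.1046,.055],[.6065,-.1046,.02]])))"; python3 mv.py .6065 -.1046 .055 97
```

```text
base_mid ['wrist'] [ 0.6068 -0.1045] yaw 7.2 cost 0.012 p [0.6]
tile ['wrist'] [ 0.601  -0.1102] yaw 10.3 cost 0.044 p [0.91]
pad ['wrist'] [0.4213 0.0922] yaw 185.6 cost 0.017 p [0.9]
[[254.33367564 211.22229949]
 [254.5325502  198.1816545 ]
 [254.68503437 188.26455801]]
shift cm [ 0.03 -0.16 10.61] yaw 0.2 alt -179.8 cur jaw 97.2 tilt z [ 0.  0. -1.]
t 3.2 pos [ 0.6066 -0.103   0.1611] q [ 0.34  0.82 -0.45  1.67  0.48  0.76  1.36] F [ 0.5 -1.2 -0.1] op 1.002
```

```bash
python3 -m inch '[[0,[0,-0.15,2],0],[0,[0,-0.15,4.5],0],[0,[0,-0.15,7],0],[0,[0,-0.15,9],0],[0,[0,-0.15,10.2],0],[0,[0,-0.15,10.6],0],[0,[0,-0.15,10.6],0],[0,[0,-0.15,10.6],0],[0.7,[0,-0.15,10.6],0],[0.7,[0,-0.15,10.6],0],[0.7,[0,-0.15,10.6],0],[0.7,[0,-0.15,10.6],0],[0.7,[0,-0.15,10.6],0],[0.7,[0,-0.15,10.6],0]]' 30; python3 mv.py .6065 -.1046 .16 97
```

```text
clock: 4.6
tool_pos: [0.6069, -0.1061, 0.0547]
eef_rot: [-0.061, 0.998, 0.0, 0.0]
contact_force: [0.1, -0.5, -0.9]
opening: 0.478
shift cm [  0.02   0.15 -10.53] yaw 0.0 alt -180.0 cur jaw 97.0 tilt z [ 0.  0. -1.]
t 4.6 pos [ 0.6069 -0.1061  0.0547] q [ 0.3   0.97 -0.36  1.71  0.57  0.57  1.28] F [ 0.1 -0.5 -0.9] op 0.478
```

```bash
python3 -m inch '[[0.8,[0,0,0],0],[0.8,[0,0,0],0],[0.8,[0,0,0],0],[0.8,[0,0,0],0],[0.8,[0,0,-0.3],0],[0.8,[0,0,-1],0],[0.8,[0,0,-2],0],[0.8,[0,0,-4],0],[0.8,[0,0,-6.5],0],[0.8,[0,0,-9],0],[0.8,[0,0,-10.3],0],[0.8,[0,0,-10.5],0],[0.8,[0,0,-10.5],0]]' 35; python3 mv.py .4220 .0910 .155 95
```

```text
clock: 5.9
tool_pos: [0.6065, -0.1064, 0.1596]
eef_rot: [-0.061, 0.998, -0.0, -0.0]
contact_force: [-0.7, 0.4, -4.2]
opening: 0.369
shift cm [15.91 21.84  0.46] yaw 2.0 alt -178.0 cur jaw 97.0 tilt z [-0. -0. -1.]
t 5.9 pos [ 0.6065 -0.1064  0.1596] q [ 0.35  0.82 -0.45  1.67  0.48  0.76  1.36] F [-0.7  0.4 -4.2] op 0.369
```

```bash
python3 -m inch '[[0.8,[0.6,0.8,0],0],[0.8,[1.8,2.4,0],0],[0.8,[3.5,4.8,0],1],[0.8,[5.3,7.2,0],2],[0.8,[7.1,9.7,0],2],[0.8,[8.9,12.2,0],2],[0.8,[10.7,14.7,0],2],[0.8,[12.5,17.2,0],2],[0.8,[14.1,19.4,0],2],[0.8,[15.2,20.9,0],2],[0.8,[15.7,21.6,0],2],[0.8,[15.9,21.8,0],2],[0.8,[15.9,21.8,0],2],[0.8,[15.9,21.8,0],2]]'; python3 mv.py .4220 .0910 .05 95;python3 - <<'E'
from hp import *
im=viewer.snapshot('wrist');cv2.imwrite('pics/w2.png',im[:,:,::-1])
E
```

```text
clock: 7.3
tool_pos: [0.4231, 0.0901, 0.1596]
eef_rot: [-0.043, 0.999, -0.0, 0.0]
contact_force: [-0.1, -0.2, -3.8]
opening: 0.37
shift cm [ 0.11  0.1  10.96] yaw -0.1 alt 179.9 cur jaw 94.9 tilt z [ 0. -0. -1.]
t 7.3 pos [0.4231 0.0901 0.1596] q [-0.13  0.64 -0.29  2.21  0.52  0.35  0.8 ] F [-0.1 -0.2 -3.8] op 0.37
```

View pics/w2.png

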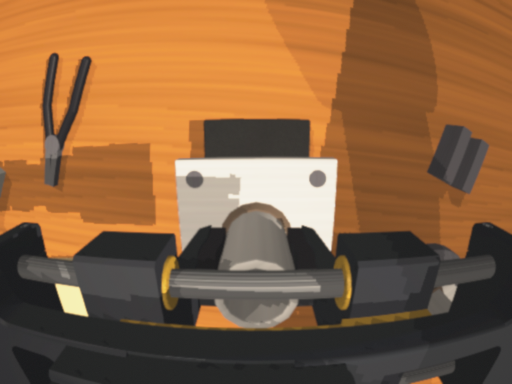

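```bash
python3 -m inch '[[0.8,[0.1,0.1,1],0],[0.8,[0.1,0.1,3],0],[0.8,[0.1,0.1,5.5],0],[0.8,[0.1,0.1,7.7],0],[0.8,[0.1,0.1,9],0],[0.8,[0.1,0.1,9.5],0],[0.8,[0.1,0.1,9.75],0],[0.8,[0.1,0.1,9.9],0],[0.8,[0.1,0.1,9.95],0],[0.8,[0.1,0.1,9.95],0]]'; python3 mv.py .4220 .0910 .05 95
```

```text
clock: 8.35
tool_pos: [0.422, 0.0915, 0.0601]
eef_rot: [-0.043, 0.999, 0.0, 0.0]
contact_force: [-0.3, 0.2, -5.2]
opening: 0.362
shift cm [ 0.   -0.05  1.01] yaw -0.0 alt 180.0 cur jaw 95.0 tilt z [ 0.001  0.    -1.   ]
t 8.35 pos [0.422  0.0915 0.0601] q [-0.29  0.85 -0.05  2.27  1.21  0.04  0.12] F [-0.3  0.2 -5.2] op 0.362
```

```bash
python3 -m inch '[[0.8,[-0.7,0,0],0],[0.8,[-1.4,0,0],0],[0.8,[-1.4,0,0.4],0],[0.8,[-1.4,0,0.8],0],[0.8,[-1.4,0,0.9],0],[0.8,[-1.4,0,0.9],0]]'; python3 mv.py .436 .0915 .05 95
```

```text
clock: 8.95
tool_pos: [0.4346, 0.093, 0.0509]
eef_rot: [-0.044, 0.999, -0.001, -0.0]
contact_force: [0.4, -0.9, -5.4]
opening: 0.364
shift cm [-0.12 -0.16  0.09] yaw 0.1 alt -179.9 cur jaw 95.1 tilt z [-0.001 -0.001 -1.   ]
t 8.95 pos [0.4346 0.093  0.0509] q [-0.23  0.87 -0.14  2.23  1.22  0.12  0.12] F [ 0.4 -0.9 -5.4] op 0.364
```

Reachable slightly further out. Finish setting down and release.

```bash
python3 -m inch '[[0.8,[0,0,0.1],0],[0.8,[0,0,0.15],0],[0.8,[0,0,0.15],0]]'; python3 mv.py .436 .0915 .05 95
```

```text
clock: 9.25
tool_pos: [0.4352, 0.0931, 0.0497]
eef_rot: [-0.044, 0.999, -0.0, -0.0]
contact_force: [0.3, -0.7, -5.1]
opening: 0.368
shift cm [-0.07 -0.17 -0.03] yaw 0.0 alt -180.0 cur jaw 95.0 tilt z [-0. -0. -1.]
t 9.25 pos [0.4352 0.0931 0.0497] q [-0.23  0.88 -0.13  2.23  1.24  0.11  0.1 ] F [ 0.3 -0.7 -5.1] op 0.368
```

```bash
python3 -m inch '[[0.8,[0,0,0.1],0],[0.8,[0,0,0.1],0]]'; python3 -m inch '[[0.8,[0,0,0.1],0],[0.8,[0,0,0.1],0]]'|grep -E "pos|force"
```

```text
clock: 9.45
tool_pos: [0.4353, 0.093, 0.0496]
eef_rot: [-0.044, 0.999, 0.0, 0.001]
contact_force: [-1.6, -0.4, 6.7]
opening: 0.373
tool_pos: [0.4353, 0.093, 0.0495]
contact_force: [-2.3, -0.7, 18.9]
```

Contact; release and raise.

```bash
python3 -m inch '[[0.8,[0,0,-0.1],0],[0.5,[0,0,-0.1],0],[0.3,[0,0,-0.1],0],[0,[0,0,-0.1],0],[0,[0,0,-0.1],0],[0,[0,0,-0.1],0],[0,[0,0,-0.1],0],[0,[0,0,-0.1],0],[0,[0,0,-2],0],[0,[0,0,-5],0],[0,[0,0,-8],0],[0,[0,0,-10],0],[0,[0,0,-11],0],[0,[0,0,-11],0]]'; python3 mv.py .544 .317 .16 126.5
```

```text
clock: 11.05
tool_pos: [0.4359, 0.093, 0.1588]
eef_rot: [-0.043, 0.999, 0.0, 0.001]
contact_force: [-0.2, -0.2, -0.3]
opening: 0.997
shift cm [-12.71  21.38  -0.07] yaw -31.5 alt 148.5 cur jaw 95.0 tilt z [ 0.002  0.001 -1.   ]
t 11.05 pos [0.4359 0.093  0.1588] q [ 0.06  0.69 -0.6   2.17  0.82  0.51  0.48] F [-0.2 -0.2 -0.3] op 0.997
```

```bash
python3 -m inch '[[0,[-1.5,2.5,0],-4],[0,[-3.5,6,0],-10],[0,[-5.5,9.5,0],-16],[0,[-7.5,13,0],-22],[0,[-9.5,16.2,0],-28],[0,[-11,18.8,0],-31.5],[0,[-12.2,20.5,0],-31.5],[0,[-12.7,21.4,0],-31.5],[0,[-12.7,21.4,0],-31.5],[0,[-12.7,21.4,0],-31.5]]'|head -1;  python3 loc.py "[('foot_mid',.02,None),('jig',0,'foot_mid')]" wrist,scene;python3 mv.py .544 .317 .055 126.5;python3 - <<'E'
from hp import *
im=viewer.snapshot('wrist');cv2.imwrite('pics/w3.png',im[:,:,::-1])
E
```

```text
clock: 12.05
foot_mid ['wrist'] [0.5443 0.3163] yaw -53.4 cost 0.029 p [0.86]
foot_mid ['scene'] [0.5434 0.317 ] yaw -53.0 cost 0.044 p [0.6]
foot_mid ['wrist', 'scene'] [0.5439 0.3166] yaw -53.2 cost 0.041 p [0.86, 0.6]
jig ['wrist'] [0.5406 0.3114] yaw 5.5 cost 0.036 p [0.76]
jig ['scene'] [0.5403 0.3115] yaw 107.2 cost 0.19 p [0.96]
jig ['wrist', 'scene'] [0.5405 0.3116] yaw 66.1 cost 0.114 p [0.76, 0.96]
shift cm [-1.000e-01 -1.000e-02  1.029e+01] yaw -0.0 alt 180.0 cur jaw 126.5 tilt z [ 0. -0. -1.]
t 12.35 pos [0.5432 0.3165 0.1579] q [-0.19  0.92 -0.79  1.62  0.78  0.94  0.94] F [-0.7  0.5 -0.5] op 1.0
```

View pics/w3.png

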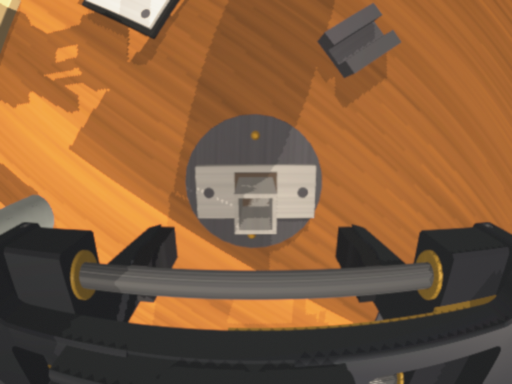

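```bash
python3 -m inch '[[0,[-0.1,0,2],0],[0,[-0.1,0,4.5],0],[0,[-0.1,0,7],0],[0,[-0.1,0,9],0],[0,[-0.1,0,10],0],[0,[-0.1,0,10.3],0],[0,[-0.1,0,10.3],0],[0.5,[-0.1,0,10.3],0],[0.8,[-0.1,0,10.3],0],[0.8,[-0.1,0,10.3],0],[0.8,[-0.1,0,10.3],0],[0.8,[-0.1,0,10.3],0],[0.8,[-0.1,0,10.3],0],[0.8,[-0.1,0,10.3],0],[0.8,[-0.1,0,10.3],0],[0.8,[-0.1,0,10.3],0],[0.8,[-0.1,0,10.3],0],[0.8,[-0.1,0,10.3],0]]' 35; python3 mv.py .544 .317 .16 126.5
```

```text
clock: 14.2
tool_pos: [0.5442, 0.3173, 0.0547]
eef_rot: [-0.313, 0.95, -0.0, 0.0]
contact_force: [0.5, -2.2, 0.9]
opening: 0.341
shift cm [  0.04  -0.02 -10.53] yaw -0.0 alt 180.0 cur jaw 126.5 tilt z [ 0.    -0.001 -1.   ]
t 14.2 pos [0.5442 0.3173 0.0547] q [-0.24  1.05 -0.7   1.66  0.91  0.79  0.84] F [ 0.5 -2.2  0.9] op 0.341
```

```bash
python3 -m inch '[[0.8,[0,0,-0.3],0],[0.8,[0,0,-1],0],[0.8,[0,0,-2.5],0],[0.8,[0,0,-4.5],0],[0.8,[0,0,-7],0],[0.8,[0,0,-9.5],0],[0.8,[0,0,-11],0],[0.8,[0,0,-11.5],0],[0.8,[0,0,-11.5],0]]'|head -4; python3 mv.py .602 -.1103 .16 190.2
```

```text
clock: 15.1
tool_pos: [0.5441, 0.3179, 0.1706]
eef_rot: [-0.313, 0.95, 0.0, 0.001]
contact_force: [-0.7, 0.4, -6.4]
shift cm [ 20.82 -37.87   1.04] yaw -63.7 alt 116.3 cur jaw 126.5 tilt z [ 0.001  0.001 -1.   ]
t 15.1 pos [0.5441 0.3179 0.1706] q [-0.19  0.91 -0.8   1.61  0.76  0.96  0.96] F [-0.7  0.4 -6.4] op 0.334
```

```bash
python3 -m inch '[[0.8,[0.5,-0.9,0],-2],[0.8,[1.5,-2.7,0],-6],[0.8,[3,-5.5,0],-11],[0.8,[4.7,-8.5,0],-16],[0.8,[6.4,-11.6,0],-21],[0.8,[8.1,-14.7,0],-26],[0.8,[9.8,-17.8,0],-31],[0.8,[11.5,-20.9,0],-36],[0.8,[13.2,-24,0],-41],[0.8,[14.9,-27.1,0],-46],[0.8,[16.6,-30.2,0],-51],[0.8,[18.1,-33,0],-56],[0.8,[19.4,-35.3,0],-60],[0.8,[20.3,-37,0],-63],[0.8,[20.7,-37.7,0],-63.7],[0.8,[20.8,-37.9,0],-63.7],[0.8,[20.8,-37.9,0],-63.7],[0.8,[20.8,-37.9,0],-63.7]]'|head -4; python3 loc.py "[('tile',0,'foot_mid'),('foot_mid',.136,None)]" wrist,top; python3 mv.py .602 -.1103 .055 190.2;python3 - <<'E'
from hp import *
im=viewer.snapshot('wrist');cv2.imwrite('pics/w4.png',im[:,:,::-1])
E
```

```text
clock: 16.9
tool_pos: [0.6021, -0.1086, 0.1698]
eef_rot: [0.768, -0.641, -0.0, -0.0]
contact_force: [-0.7, 0.9, -5.8]
tile ['wrist'] [ 0.602  -0.1105] yaw 10.2 cost 0.046 p [0.93]
tile ['top'] [ 0.6017 -0.1096] yaw 190.2 cost 1.055 p [0.89]
tile ['wrist', 'top'] [ 0.6021 -0.1104] yaw 190.3 cost 0.554 p [0.93, 0.89]
foot_mid ['wrist'] [ 0.601  -0.1088] yaw 10.3 cost 0.455 p [0.95]
foot_mid ['top'] [ 0.4506 -0.284 ] yaw 42.8 cost 0.895 p [0.54]
foot_mid ['wrist', 'top'] [ 0.6011 -0.1091] yaw 9.9 cost 1.494 p [0.95, 0.54]
shift cm [ 0.03  0.03 11.48] yaw 0.1 alt -179.9 cur jaw -169.7 tilt z [ 0.  0. -1.]
t 17.2 pos [ 0.6022 -0.11    0.1698] q [ 0.64  1.   -1.09  1.66  0.98  1.12  2.59] F [-0.1  0.1 -7. ] op 0.338
```

View pics/w4.png

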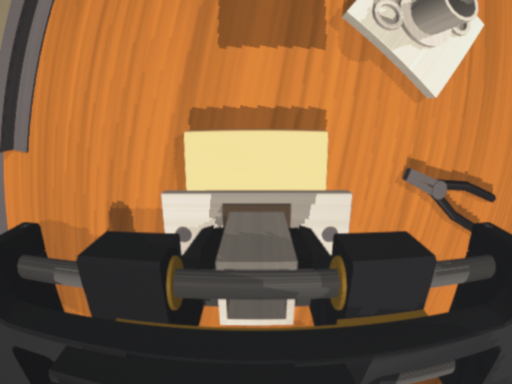

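```bash
python3 -m inch '[[0.8,[0.03,0.03,1],0],[0.8,[0.03,0.03,3],0],[0.8,[0.03,0.03,5.5],0],[0.8,[0.03,0.03,8],0],[0.8,[0.03,0.03,10],0],[0.8,[0.03,0.03,11],0],[0.8,[0.03,0.03,11.3],0],[0.8,[0.03,0.03,11.4],0],[0.8,[0.03,0.03,11.4],0],[0.8,[0.03,0.03,11.4],0]]'|head -4;python3 mv.py .602 -.1103 .0547 190.2
```

```text
clock: 18.25
tool_pos: [0.6026, -0.1107, 0.0565]
eef_rot: [0.767, -0.641, 0.001, -0.001]
contact_force: [0.3, 0.5, -6.2]
shift cm [-0.05  0.05  0.18] yaw 0.0 alt -180.0 cur jaw -169.8 tilt z [ 0.002  0.    -1.   ]
t 18.25 pos [ 0.6026 -0.1107  0.0565] q [ 0.61  1.15 -0.99  1.71  1.15  0.99  2.48] F [ 0.3  0.5 -6.2] op 0.329
```

```bash
python3 -m inch '[[0.8,[-0.05,0.05,0.1],0],[0.8,[-0.05,0.05,0.15],0],[0.8,[-0.05,0.05,0.15],0]]'|sed -n 2,4p;python3 -m inch '[[0.8,[0,0,0.1],0],[0.8,[0,0,0.1],0]]'|sed -n 2,4p
```

```text
tool_pos: [0.6015, -0.1104, 0.0547]
eef_rot: [0.767, -0.641, 0.0, -0.0]
contact_force: [-1.1, -0.5, -2.8]
tool_pos: [0.6015, -0.1104, 0.0547]
eef_rot: [0.767, -0.641, 0.0, -0.0]
contact_force: [-3.5, -1.8, 6.2]
```

```bash
python3 -m inch '[[0.8,[0,0,-0.1],0],[0.5,[0,0,-0.1],0],[0.3,[0,0,-0.1],0],[0,[0,0,-0.1],0],[0,[0,0,-0.1],0],[0,[0,0,-0.1],0],[0,[0,0,-0.1],0],[0,[0,0,-2],0],[0,[0,0,-5],0],[0,[0,0,-8],0],[0,[0,0,-10.5],0],[0,[0,0,-11.5],0],[0,[0,0,-11.5],0]]'|head -4; python3 mv.py .46 -.3236 .17 109; python3 loc.py "[('foot_mid',.02,None),('base_mid',.015,None),('tile',0,'foot_mid')]" top,scene
```

```text
clock: 20.05
tool_pos: [0.6023, -0.1102, 0.1703]
eef_rot: [0.767, -0.641, 0.001, -0.001]
contact_force: [0.6, -0.2, -0.6]
shift cm [18.48 17.79 -0.02] yaw 81.2 alt -98.8 cur jaw -169.8 tilt z [ 0.003 -0.    -1.   ]
t 20.05 pos [ 0.6023 -0.1102  0.1703] q [ 0.65  1.   -1.1   1.66  0.99  1.13  2.58] F [ 0.6 -0.2 -0.6] op 1.003
foot_mid ['top'] [ 0.6007 -0.0951] yaw 171.0 cost 1.253 p [0.7]
foot_mid ['scene'] [ 0.6014 -0.1098] yaw 13.0 cost 0.233 p [0.86]
foot_mid ['top', 'scene'] [ 0.6012 -0.1088] yaw 10.2 cost 0.766 p [0.7, 0.86]
base_mid ['top'] [0.436  0.0915] yaw 5.2 cost 0.028 p [0.56]
base_mid ['scene'] [0.4341 0.0932] yaw 95.2 cost 0.053 p [0.59]
base_mid ['top', 'scene'] [0.4349 0.0924] yaw 185.0 cost 0.053 p [0.56, 0.59]
tile ['top'] [ 0.601  -0.1101] yaw 189.9 cost 0.806 p [0.74]
tile ['scene'] [ 0.3538 -0.1283] yaw 20.6 cost 4.429 p [0.72]
tile ['top', 'scene'] [ 0.5991 -0.1106] yaw 190.4 cost 3.257 p [0.74, 0.72]
```

```bash
python3 -m inch '[[0,[2,1.9,0],7],[0,[4.5,4.3,0],14],[0,[7,6.7,0],22],[0,[9.5,9.1,0],30],[0,[12,11.5,0],38],[0,[14.5,13.9,0],46],[0,[16.5,15.9,0],54],[0,[18,17.3,0],62],[0,[18.5,17.8,0],70],[0,[18.5,17.8,0],78],[0,[18.5,17.8,0],81.2],[0,[18.5,17.8,0],81.2],[0,[18.5,17.8,0],81.2]]'|head -4; python3 loc.py "[('flange_mid',.02,None),('plate',0,'flange_mid')]" wrist; python3 mv.py .46 -.3236 .055 109;python3 - <<'E'
from hp import *
im=viewer.snapshot('wrist');cv2.imwrite('pics/w5.png',im[:,:,::-1])
im=viewer.snapshot('top');cv2.imwrite('pics/t5.png',im[:,:,::-1])
E
```

```text
clock: 21.75
tool_pos: [0.459, -0.3238, 0.168]
eef_rot: [-0.166, 0.986, 0.0, -0.0]
contact_force: [0.2, 1.0, -0.0]
flange_mid ['wrist'] [ 0.4592 -0.3244] yaw 107.7 cost 0.141 p [0.63]
plate ['wrist'] [ 0.4581 -0.3284] yaw 62.7 cost 0.021 p [0.89]
shift cm [-1.00e-01 -1.00e-02  1.13e+01] yaw 0.1 alt -179.9 cur jaw 109.1 tilt z [-0.  0. -1.]
t 21.9 pos [ 0.459  -0.3239  0.168 ] q [ 1.    0.85 -0.83  1.82  0.82  0.86  1.66] F [-0.9 -0.2  0.2] op 1.003
```

View pics/w5.png

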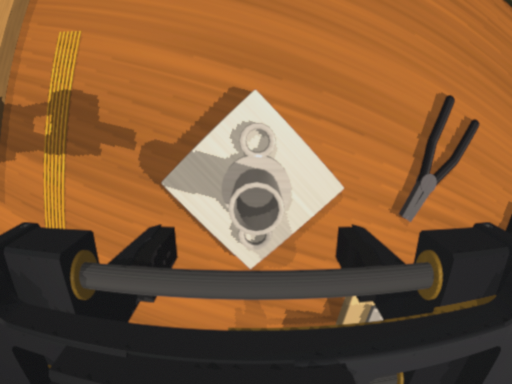

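View pics/t5.png

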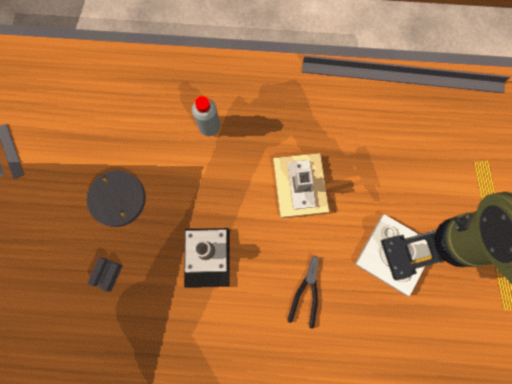

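```bash
cat >> hp.py <<'E'
_r0=render
def render(cp,name,x,y,yaw,z):
    m=_r0(cp,name,x,y,yaw,z)
    if name=='flange_mid':
        c,s=np.cos(yaw),np.sin(yaw);Rz=np.array([[c,-s,0],[s,c,0],[0,0,1]])
        k=np.zeros((384*S,512*S),np.uint8)
        for sy in(1,-1):
            a=[]
            for zz in(0,.008):
                t=np.zeros_like(k);q=cyl(22,0,1,0,sy*46)[::2]/1000*[1,1,0]+[0,0,zz]
                u=proj(cp,q@Rz.T+[x,y,z]);cv2.fillConvexPoly(t,((u+.5)*S*16).astype(np.int32),1,shift=4);a.append(t)
            k|=a[0]&a[1]
        t=np.zeros_like(k);q=cyl(42,.0,70)/1000
        cv2.fillConvexPoly(t,cv2.convexHull(((proj(cp,q@Rz.T+[x,y,z])+.5)*S*16).astype(np.int32)),1,shift=4)
        k&=1-t
        m=np.clip(m-cv2.resize(k.astype(np.float32),(512,384),interpolation=cv2.INTER_AREA),0,1)
    return m
E
python3 loc.py "[('flange_mid',.02,None)]" wrist,scene
python3 loc.py "[('jig',0,None)]" top,scene
python3 - <<'E'
from hp import *
for cam in ['top','scene']:
    im=viewer.snapshot(cam); cp=cparams(cam)
    o=outl(cam,'jig'); m=o['pixels']; m=cv2.dilate(np.asarray(m).astype(np.uint8),np.ones((3,3)))
    hsv=cv2.cvtColor(im,cv2.COLOR_RGB2HSV); e=cv2.erode(m,np.ones((5,5)))
    b=((hsv[...,1]>110)&(e>0)).astype(np.uint8)
    n,l,st,ce=cv2.connectedComponentsWithStats(b)
    P=[]
    for i in range(1,n):
        if st[i,4]>3: p=pix2w(cp,*ce[i],.027);P.append(p);print(cam,ce[i],st[i],np.round(p,4))
    if len(P)==2: print('mid',np.round((P[0]+P[1])/2,4),'dist',np.linalg.norm(P[0]-P[1]),'dir',np.degrees(np.arctan2(*(P[0]-P[1])[[1,0]]))%180)
    cv2.imwrite(f'pics/jig_{cam}.png',cv2.resize(im[150:300,70:440] if cam=='top' else im[200:280,330:420],None,fx=2 if cam=='top' else 6,fy=2 if cam=='top' else 6)[:,:,::-1])
E
```

```text
flange_mid ['wrist'] [ 0.4595 -0.3242] yaw 107.6 cost 0.062 p [0.72]
flange_mid scene none
flange_mid scene none
flange_mid ['wrist', 'scene'] [ 0.4595 -0.3242] yaw 107.6 cost 0.062 p [0.72]
jig ['top'] [0.5408 0.3106] yaw 9.9 cost 0.028 p [0.96]
jig ['scene'] [0.3392 0.2943] yaw 48.6 cost 2.716 p [0.68]
jig ['top', 'scene'] [0.5404 0.3104] yaw 88.9 cost 2.845 p [0.96, 0.68]
top [104.8125 179.625 ] [103 178   5   4  16] [0.5782 0.3361 0.027 ]
top [122.57142857 214.0952381 ] [120 212   6   5  21] [0.5023 0.2844 0.027 ]
mid [0.5403 0.3102 0.027 ] dist 0.09193038258326093 dir 34.275355136771566
```

```bash
python3 -m inch '[[0,[-0.05,0,2],0],[0,[-0.05,0,5],0],[0,[-0.05,0,8],0],[0,[-0.05,0,10.2],0],[0,[-0.05,0,11.1],0],[0,[-0.05,0,11.3],0],[0,[-0.05,0,11.3],0],[0.5,[-0.05,0,11.3],0],[0.8,[-0.05,0,11.3],0],[0.8,[-0.05,0,11.3],0],[0.8,[-0.05,0,11.3],0],[0.8,[-0.05,0,11.3],0],[0.8,[-0.05,0,11.3],0],[0.8,[-0.05,0,11.3],0],[0.8,[-0.05,0,11.3],0],[0.8,[-0.05,0,11.3],0],[0.8,[-0.05,0,11.3],0]]' 40; python3 mv.py .5405 .3105 .18 125.7
```

```text
clock: 24.3
tool_pos: [0.4595, -0.324, 0.0552]
eef_rot: [-0.165, 0.986, -0.0, 0.0]
contact_force: [0.2, -0.4, 1.0]
opening: 0.457
shift cm [-28.32  57.35 -12.48] yaw -16.7 alt 163.3 cur jaw 109.0 tilt z [ 0. -0. -1.]
t 24.3 pos [ 0.4595 -0.324   0.0552] q [ 0.92  1.   -0.68  1.87  1.02  0.67  1.5 ] F [ 0.2 -0.4  1. ] op 0.457
```

```bash
python3 -m inch '[[0.8,[0,0,-0.3],0],[0.8,[0,0,-1],0],[0.8,[0,0,-2.5],0],[0.8,[0,0,-5],0],[0.8,[0,0,-8],0],[0.8,[0,0,-10.5],0],[0.8,[0,0,-12],0],[0.8,[0,0,-12.5],0],[0.8,[0,0,-12.5],0]]'|sed -n 2,5p; python3 mv.py .5405 .3105 .18 125.7
```

```text
tool_pos: [0.4592, -0.324, 0.1804]
eef_rot: [-0.165, 0.986, -0.0, -0.0]
contact_force: [-0.1, 0.2, -7.5]
opening: 0.463
shift cm [-2.834e+01  5.735e+01  2.000e-02] yaw -16.7 alt 163.3 cur jaw 109.0 tilt z [ 0. -0. -1.]
t 25.2 pos [ 0.4592 -0.324   0.1804] q [ 1.    0.83 -0.84  1.81  0.8   0.88  1.68] F [-0.1  0.2 -7.5] op 0.463
```

```bash
python3 -m inch '[[0.8,[-0.5,1,0],0],[0.8,[-1.5,3,0],0],[0.8,[-3,6,0],0],[0.8,[-4.6,9.3,0],-1],[0.8,[-6.3,12.8,0],-2],[0.8,[-8,16.3,0],-4],[0.8,[-9.8,19.8,0],-6],[0.8,[-11.5,23.3,0],-8],[0.8,[-13.2,26.8,0],-10],[0.8,[-15,30.3,0],-12],[0.8,[-16.7,33.8,0],-14],[0.8,[-18.4,37.3,0],-16],[0.8,[-20.1,40.8,0],-16.7],[0.8,[-21.9,44.3,0],-16.7],[0.8,[-23.6,47.8,0],-16.7],[0.8,[-25.2,51.1,0],-16.7],[0.8,[-26.6,53.8,0],-16.7],[0.8,[-27.6,55.9,0],-16.7],[0.8,[-28.1,57,0],-16.7],[0.8,[-28.3,57.3,0],-16.7]]'|head -5;python3 -m inch '[[0.8,[0,0,0],0],[0.8,[0,0,0],0],[0.8,[0,0,0],0]]'|sed -n 2,5p; python3 mv.py .5405 .3105 .055 125.7;python3 - <<'E'
from hp import *
im=viewer.snapshot('wrist');cv2.imwrite('pics/w6.png',im[:,:,::-1])
cp=cparams('wrist')
print(proj(cp,np.array([[.5782,.3361,.034],[.5023,.2844,.034]])))
E
python3 loc.py "[('flange_mid',.145,None),('jig',0,'flange_mid')]" wrist
```

```text
clock: 27.2
tool_pos: [0.5388, 0.3117, 0.1792]
eef_rot: [-0.308, 0.951, 0.0, -0.001]
contact_force: [-0.4, 0.0, -6.4]
opening: 0.461
tool_pos: [0.5407, 0.3081, 0.1799]
eef_rot: [-0.306, 0.952, -0.001, -0.0]
contact_force: [-0.0, -0.6, -8.0]
opening: 0.463
shift cm [-0.14  0.22 12.49] yaw -0.1 alt 179.9 cur jaw 125.6 tilt z [-0.    -0.002 -1.   ]
t 27.5 pos [0.5407 0.3081 0.1799] q [-0.16  0.9  -0.84  1.62  0.77  0.98  0.93] F [-0.  -0.6 -8. ] op 0.463
[[256.68123944 232.46535403]
 [259.01388644 140.47696588]]
flange_mid ['wrist'] [0.5405 0.3084] yaw 124.4 cost 0.391 p [0.75]
jig ['wrist'] [0.5409 0.3112] yaw 37.2 cost 0.02 p [0.78]
```

View pics/w6.png

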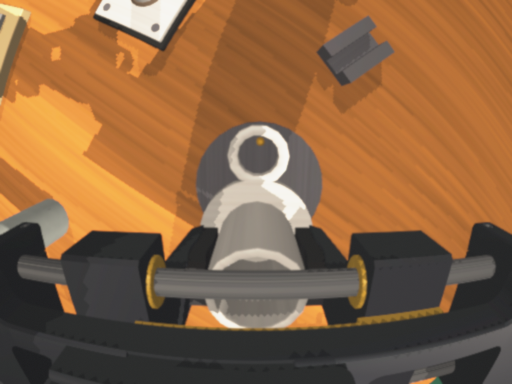

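```bash
python3 -m inch '[[0.8,[-0.1,0.2,0.5],0],[0.8,[-0.1,0.2,2],0],[0.8,[-0.1,0.2,4],0],[0.8,[-0.1,0.2,6.5],0],[0.8,[-0.1,0.2,8.5],0],[0.8,[-0.1,0.2,9.7],0],[0.8,[-0.1,0.2,10.1],0],[0.8,[-0.1,0.2,10.1],0],[0.8,[-0.1,0.2,10.1],0]]'|sed -n 2,5p; python3 mv.py .5405 .3108 .055 125.7;python3 - <<'E'
from hp import *
im=viewer.snapshot('wrist');cv2.imwrite('pics/w7.png',cv2.resize(im[60:330,120:400],None,fx=2.1,fy=2.1,interpolation=cv2.INTER_CUBIC)[:,:,::-1])
E
```

```text
tool_pos: [0.5404, 0.313, 0.0801]
eef_rot: [-0.307, 0.952, 0.001, 0.001]
contact_force: [-0.9, 1.0, -6.6]
opening: 0.466
shift cm [ 0.13 -0.18  2.51] yaw 0.0 alt -180.0 cur jaw 125.7 tilt z [ 0.001  0.001 -1.   ]
t 28.6 pos [0.5404 0.313  0.0801] q [-0.21  1.02 -0.75  1.67  0.9   0.83  0.83] F [-0.9  1.  -6.6] op 0.466
```

View pics/w7.png

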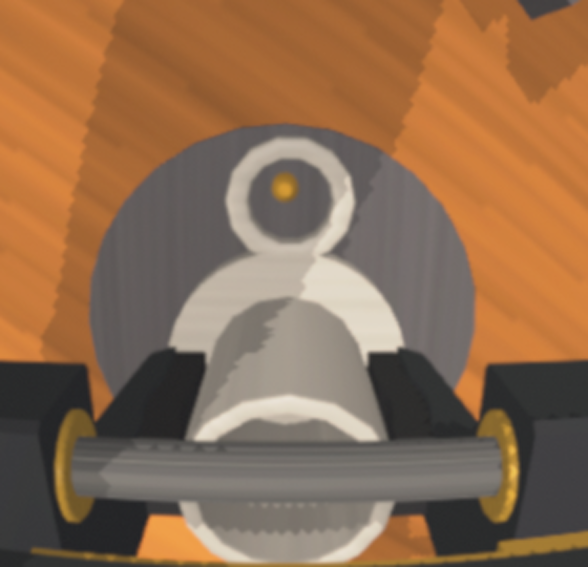

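```bash
python3 -m inch '[[0.8,[0.1,-0.15,0.3],0],[0.8,[0.1,-0.15,0.9],0],[0.8,[0.1,-0.15,1.5],0],[0.8,[0.1,-0.15,2],0],[0.8,[0.1,-0.15,2.3],0],[0.8,[0.1,-0.15,2.35],0],[0.8,[0.1,-0.15,2.35],0]]'|sed -n 2,5p; python3 mv.py .5405 .3108 .055 125.7;python3 - <<'E'
from hp import *
im=viewer.snapshot('wrist');cv2.imwrite('pics/w8.png',cv2.resize(im[60:330,120:400],None,fx=2.1,fy=2.1,interpolation=cv2.INTER_CUBIC)[:,:,::-1])
E
```

```text
tool_pos: [0.54, 0.3106, 0.0556]
eef_rot: [-0.307, 0.952, 0.0, -0.0]
contact_force: [0.1, -0.1, -6.4]
opening: 0.465
shift cm [-0.05 -0.01  0.06] yaw 0.0 alt -180.0 cur jaw 125.7 tilt z [-0.  0. -1.]
t 29.35 pos [0.54   0.3106 0.0556] q [-0.22  1.05 -0.72  1.68  0.94  0.79  0.8 ] F [ 0.1 -0.1 -6.4] op 0.465
```

View pics/w8.png

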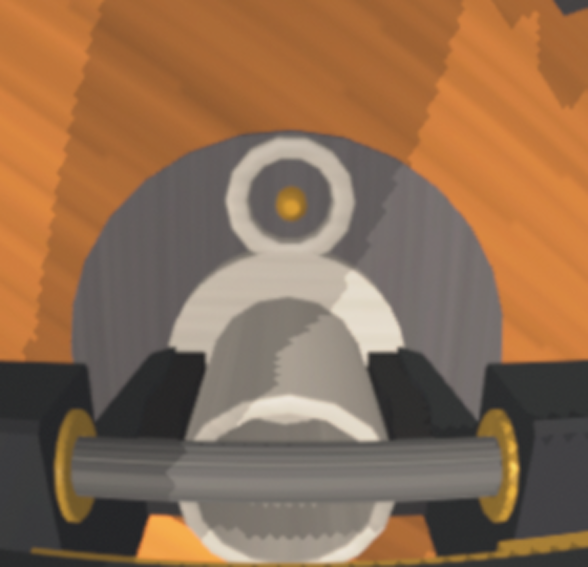

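The eye is centred over the stud (at about 290,203 in the zoom) and the flange is nearly down. I'll touch down and release.

```bash
python3 -m inch '[[0.8,[0,0,0.05],0],[0.8,[0,0,0.1],0],[0.8,[0,0,0.1],0]]'|sed -n 2,4p; python3 -m inch '[[0.8,[0,0,0.06],0],[0.8,[0,0,0.06],0]]'|sed -n 2,4p
```

```text
tool_pos: [0.5402, 0.3106, 0.0553]
eef_rot: [-0.307, 0.952, 0.0, 0.0]
contact_force: [-0.6, -0.9, -1.4]
tool_pos: [0.5402, 0.3106, 0.0552]
eef_rot: [-0.307, 0.952, -0.0, 0.0]
contact_force: [-2.2, -2.3, 4.8]
```

```bash
python3 -m inch '[[0.8,[0,0,-0.05],0],[0.5,[0,0,-0.05],0],[0.3,[0,0,-0.05],0],[0,[0,0,-0.05],0],[0,[0,0,-0.05],0],[0,[0,0,-0.05],0],[0,[0,0,-0.05],0],[0,[0,0,-0.05],0],[0,[0,0,-2],0],[0,[0,0,-5],0],[0,[0,0,-8],0],[0,[0,0,-10.5],0],[0,[0,0,-11.5],0],[0,[0,0,-11.5],0]]'|sed -n 2,5p; python3 loc.py "[('flange_mid',.02,None),('jig',0,'flange_mid'),('base_mid',.015,None)]" wrist,top; python3 mv.py .4352 .0925 .16 95;python3 - <<'E'
from hp import *
im=viewer.snapshot('wrist');cv2.imwrite('pics/w9.png',im[:,:,::-1])
E
```

```text
tool_pos: [0.5407, 0.3112, 0.1713]
eef_rot: [-0.307, 0.952, 0.001, 0.002]
contact_force: [0.1, 0.2, -0.3]
opening: 1.0
flange_mid ['wrist'] [0.5399 0.3102] yaw 124.5 cost 0.053 p [0.71]
flange_mid top none
flange_mid top none
flange_mid ['wrist', 'top'] [0.5399 0.3102] yaw 124.5 cost 0.053 p [0.71]
jig ['wrist'] [0.5407 0.3113] yaw 92.5 cost 0.018 p [0.65]
jig top none
jig top none
jig ['wrist', 'top'] [0.5407 0.3113] yaw 92.5 cost 0.018 p [0.65]
base_mid ['wrist'] [0.4347 0.0911] yaw 184.9 cost 0.033 p [0.75]
base_mid ['top'] [0.4246 0.044 ] yaw 138.8 cost 10.004 p [0.58]
base_mid ['wrist', 'top'] [0.4201 0.0644] yaw 158.8 cost 5.441 p [0.75, 0.58]
shift cm [ 21.2  -11.57   0.85] yaw 30.7 alt -149.3 cur jaw 125.7 tilt z [-0.001 -0.001 -1.   ]
t 31.7 pos [0.5398 0.3102 0.1683] q [-0.17  0.91 -0.83  1.63  0.78  0.97  0.92] F [-0.3  0.5 -0.5] op 0.996
```

View pics/w9.png

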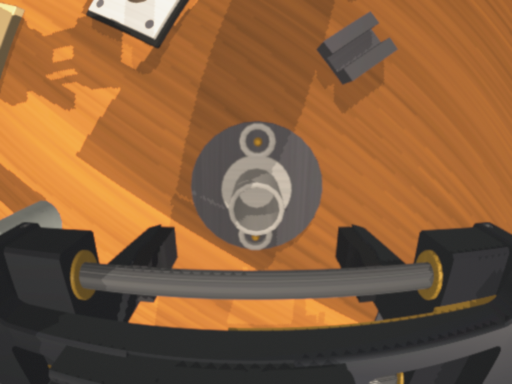

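```bash
python3 -m inch '[[0,[2.5,-1.4,0],3],[0,[6,-3.3,0.3],9],[0,[9.5,-5.2,0.6],15],[0,[13,-7.1,0.8],21],[0,[16.5,-9,0.8],26],[0,[19.2,-10.5,0.8],30.7],[0,[20.7,-11.3,0.8],30.7],[0,[21.2,-11.6,0.8],30.7],[0,[21.2,-11.6,0.8],30.7],[0,[21.2,-11.6,0.8],30.7],[0,[21.2,-11.6,0.8],30.7]]'|sed -n 2,5p; python3 loc.py "[('base_mid',.015,None)]" wrist; python3 mv.py .4352 .0925 .051 95
```

```text
tool_pos: [0.4364, 0.094, 0.1611]
eef_rot: [-0.044, 0.999, 0.001, 0.0]
contact_force: [-0.4, 0.0, -0.1]
opening: 0.996
base_mid ['wrist'] [0.4352 0.0924] yaw 5.2 cost 0.008 p [0.61]
shift cm [ 0.1  -0.12 11.01] yaw 0.1 alt -179.9 cur jaw 95.1 tilt z [ 0.     0.001 -1.   ]
t 32.95 pos [0.4361 0.0936 0.1611] q [ 0.09  0.7  -0.65  2.16  0.85  0.55  0.46] F [ 0.2 -0.5  0.1] op 1.003
```

```bash
python3 -m inch '[[0,[0.08,-0.1,2],0],[0,[0.08,-0.1,5],0],[0,[0.08,-0.1,8],0],[0,[0.08,-0.1,10],0],[0,[0.08,-0.1,10.8],0],[0,[0.08,-0.1,11],0],[0,[0.08,-0.1,11],0],[0,[0.08,-0.1,11],0]]'|sed -n 2,5p; python3 mv.py .4352 .0925 .051 95
```

```text
tool_pos: [0.4353, 0.0918, 0.0515]
eef_rot: [-0.044, 0.999, 0.0, 0.0]
contact_force: [0.6, 0.0, -0.3]
opening: 1.0
shift cm [0.01 0.07 0.05] yaw 0.0 alt -180.0 cur jaw 95.0 tilt z [ 0.001  0.001 -1.   ]
t 33.75 pos [0.4353 0.0918 0.0515] q [-0.14  0.88 -0.28  2.23  1.35  0.22 -0.  ] F [ 0.6  0.  -0.3] op 1.0
```

```bash
python3 -m inch '[[0.5,[0,0,0],0],[0.8,[0,0,0],0],[0.8,[0,0,0],0],[0.8,[0,0,0],0],[0.8,[0,0,0],0],[0.8,[0,0,0],0],[0.8,[0,0,0],0],[0.8,[0,0,0],0],[0.8,[0,0,0],0],[0.8,[0,0,0],0],[0.8,[0,0,0],0]]' 35|sed -n 2,5p; python3 -m inch '[[0.8,[0,0,-0.3],0],[0.8,[0,0,-1],0],[0.8,[0,0,-2.5],0],[0.8,[0,0,-5],0],[0.8,[0,0,-8],0],[0.8,[0,0,-10.5],0],[0.8,[0,0,-11.8],0],[0.8,[0,0,-12],0],[0.8,[0,0,-12],0]]'|sed -n 2,5p;  python3 mv.py .4584 -.3283 .17 62.5
```

```text
tool_pos: [0.435, 0.092, 0.0511]
eef_rot: [-0.044, 0.999, 0.001, 0.0]
contact_force: [-0.5, 1.8, -0.6]
opening: 0.371
tool_pos: [0.4345, 0.0905, 0.1708]
eef_rot: [-0.043, 0.999, -0.001, -0.0]
contact_force: [0.2, -0.2, -5.5]
opening: 0.362
shift cm [  1.24 -41.93   0.13] yaw 32.5 alt -147.5 cur jaw 95.0 tilt z [-0.001 -0.001 -1.   ]
t 35.75 pos [0.4345 0.0905 0.1708] q [ 0.1   0.68 -0.66  2.16  0.81  0.56  0.5 ] F [ 0.2 -0.2 -5.5] op 0.362
```

```bash
python3 -m inch '[[0.8,[0,-1,0],0],[0.8,[0,-3,0],2],[0.8,[0.1,-6,0],4],[0.8,[0.2,-9.3,0],7],[0.8,[0.3,-12.8,0],10],[0.8,[0.4,-16.3,0],13],[0.8,[0.5,-19.8,0],16],[0.8,[0.6,-23.3,0],19],[0.8,[0.7,-26.8,0],22],[0.8,[0.8,-30.3,0],25],[0.8,[0.9,-33.6,0],28],[0.8,[1,-36.8,0],31],[0.8,[1.1,-39.4,0],32.5],[0.8,[1.2,-41,0],32.5],[0.8,[1.2,-41.7,0],32.5],[0.8,[1.2,-41.9,0],32.5],[0.8,[1.2,-41.9,0],32.5],[0.8,[1.2,-41.9,0],32.5],[0.8,[1.2,-41.9,0],32.5]]'|sed -n 2,5p;  python3 loc.py "[('plate',0,'base_mid')]" wrist;python3 mv.py .4584 -.3283 .0561 62.5;python3 - <<'E'
from hp import *
im=viewer.snapshot('wrist');cv2.imwrite('pics/w10.png',im[:,:,::-1])
E
```

```text
tool_pos: [0.4598, -0.3258, 0.1711]
eef_rot: [0.237, 0.972, 0.0, -0.0]
contact_force: [-0.4, -0.3, -3.9]
opening: 0.369
plate ['wrist'] [ 0.457  -0.3276] yaw 62.4 cost 0.193 p [0.94]
shift cm [ 0.04 -0.22 11.51] yaw 0.1 alt -179.9 cur jaw 62.6 tilt z [ 0.  0. -1.]
t 37.8 pos [ 0.4598 -0.3265  0.1712] q [ 0.9   0.79 -0.63  1.82  0.65  0.76  1.01] F [-1.1  1.1 -5.3] op 0.367
```

View pics/w10.png

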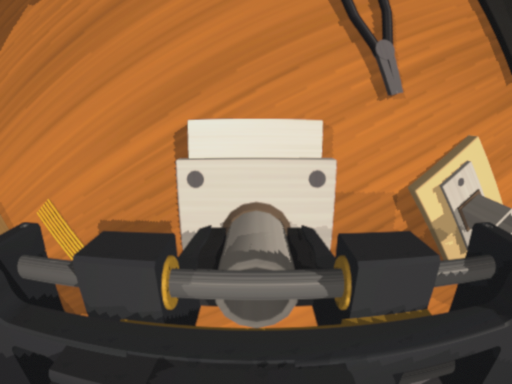

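```bash
python3 -m inch '[[0.8,[0,-0.2,1],0],[0.8,[0,-0.2,3],0],[0.8,[0,-0.2,5.5],0],[0.8,[0,-0.2,8],0],[0.8,[0,-0.2,10],0],[0.8,[0,-0.2,11],0],[0.8,[0,-0.2,11.3],0],[0.8,[0,-0.2,11.4],0],[0.8,[0,-0.2,11.4],0],[0.8,[0,-0.2,11.4],0]]'|sed -n 2,5p;python3 mv.py .4582 -.3282 .0561 62.5
```

```text
tool_pos: [0.4593, -0.3291, 0.0579]
eef_rot: [0.238, 0.971, -0.0, 0.001]
contact_force: [-0.2, 1.0, -5.3]
opening: 0.366
shift cm [0.13 0.03 0.18] yaw 0.0 alt -180.0 cur jaw 62.5 tilt z [ 0.001 -0.001 -1.   ]
t 38.85 pos [ 0.4593 -0.3291  0.0579] q [ 0.81  0.95 -0.48  1.87  0.82  0.53  0.87] F [-0.2  1.  -5.3] op 0.366
```

```bash
python3 -m inch '[[0.8,[0.1,0.03,0.1],0],[0.8,[0.1,0.03,0.15],0],[0.8,[0.1,0.03,0.15],0]]'|sed -n 2,4p;python3 -m inch '[[0.8,[0,0,0.06],0],[0.8,[0,0,0.06],0]]'|sed -n 2,4p
```

```text
tool_pos: [0.458, -0.3281, 0.0561]
eef_rot: [0.238, 0.971, -0.0, 0.0]
contact_force: [-1.0, 0.1, 0.5]
tool_pos: [0.458, -0.3281, 0.0561]
eef_rot: [0.238, 0.971, -0.0, 0.0]
contact_force: [-3.2, 0.7, 7.4]
```

```bash
python3 -m inch '[[0.8,[0,0,-0.06],0],[0.5,[0,0,-0.06],0],[0.3,[0,0,-0.06],0],[0,[0,0,-0.06],0],[0,[0,0,-0.06],0],[0,[0,0,-0.06],0],[0,[0,0,-0.06],0],[0,[0,0,-0.06],0],[0,[0,0,-2],0],[0,[0,0,-5],0],[0,[0,0,-8],0],[0,[0,0,-10.5],0],[0,[0,0,-12],0],[0,[0,0,-12],0]]'|sed -n 2,5p; python3 loc.py "[('base_mid',.02,None),('plate',0,'base_mid'),('foot_mid',.02,None),('tile',0,'foot_mid')]" wrist; python3 mv.py .22 -.5 .26 62.5;python3 - <<'E'
from hp import *
im=viewer.snapshot('wrist');cv2.imwrite('pics/w11.png',im[:,:,::-1])
E
```

```text
tool_pos: [0.4591, -0.3285, 0.177]
eef_rot: [0.238, 0.971, -0.001, 0.002]
contact_force: [1.3, 0.1, -0.6]
opening: 1.0
base_mid ['wrist'] [ 0.4581 -0.3294] yaw -27.6 cost 0.014 p [0.9]
plate ['wrist'] [ 0.458  -0.3282] yaw -27.6 cost 0.039 p [0.86]
foot_mid ['wrist'] [ 0.6001 -0.1076] yaw 13.6 cost 0.276 p [0.7]
tile ['wrist'] [ 0.6025 -0.107 ] yaw 12.3 cost 0.499 p [0.96]
shift cm [ 13.12 -26.23  -8.59] yaw 0.0 alt -180.0 cur jaw 62.5 tilt z [-0.002  0.001 -1.   ]
t 41.0 pos [ 0.4572 -0.3278  0.1738] q [ 0.9   0.78 -0.63  1.82  0.65  0.76  1.02] F [ 0.5 -0.  -0.6] op 1.002
```

View pics/w11.png

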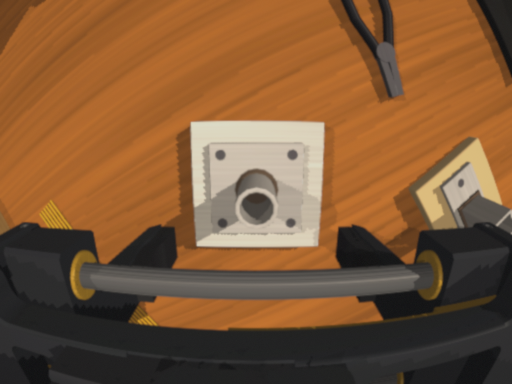

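```bash
python3 -m inch '[[0,[0,0,-3],0],[0,[0,0,-6],0],[0,[1,-2,-8.5],0],[0,[2.5,-5,-8.5],0],[0,[4.5,-9,-8.5],0],[0,[6.5,-13,-8.5],0],[0,[8.5,-17,-8.5],0],[0,[10.5,-21,-8.5],0],[0,[12,-24,-8.5],0],[0,[13,-26,-8.5],0],[0,[13,-26,-8.5],0],[0,[13,-26,-8.5],0],[0,[13,-26,-8.5],0]]'|sed -n 1,5p; python3 loc.py "[('base_mid',.02,None),('plate',0,'base_mid'),('foot_mid',.02,None),('tile',0,'foot_mid'),('flange_mid',.02,None),('jig',0,'flange_mid'),('can',0,None),('vblock',0,None)]" top,scene;python3 - <<'E'
from hp import *
im=viewer.snapshot('top');cv2.imwrite('pics/t12.png',im[:,:,::-1])
im=viewer.snapshot('scene');cv2.imwrite('pics/s12.png',im[:,:,::-1])
E
```

```text
clock: 42.35
tool_pos: [0.2244, -0.4975, 0.2599]
eef_rot: [0.236, 0.972, 0.001, 0.0]
contact_force: [-0.1, 0.0, -0.1]
opening: 0.999
base_mid ['top'] [ 0.4593 -0.3289] yaw -26.8 cost 0.05 p [0.75]
base_mid ['scene'] [ 0.4569 -0.329 ] yaw 62.3 cost 0.042 p [0.58]
base_mid ['top', 'scene'] [ 0.458  -0.3291] yaw 62.9 cost 0.053 p [0.75, 0.58]
plate ['top'] [ 0.4592 -0.3279] yaw 62.8 cost 0.087 p [0.96]
plate ['scene'] [ 0.4569 -0.3291] yaw 62.2 cost 0.107 p [0.87]
plate ['top', 'scene'] [ 0.458  -0.3281] yaw 151.9 cost 0.107 p [0.96, 0.87]
foot_mid ['top'] [ 0.6024 -0.1107] yaw 9.9 cost 0.087 p [0.97]
foot_mid ['scene'] [ 0.599  -0.1103] yaw 192.6 cost 0.109 p [0.84]
foot_mid ['top', 'scene'] [ 0.6013 -0.1104] yaw 11.4 cost 0.104 p [0.97, 0.84]
tile ['top'] [ 0.6025 -0.1102] yaw 190.4 cost 0.036 p [0.6]
tile ['scene'] [ 0.6006 -0.1098] yaw 10.0 cost 0.039 p [0.96]
tile ['top', 'scene'] [ 0.6018 -0.1099] yaw 10.3 cost 0.047 p [0.6, 0.96]
flange_mid ['top'] [0.5406 0.3099] yaw 124.8 cost 0.111 p [0.9]
flange_mid ['scene'] [0.5396 0.3123] yaw 123.9 cost 0.118 p [0.95]
flange_mid ['top', 'scene'] [0.5403 0.3112] yaw 125.3 cost 0.132 p [0.9, 0.95]
jig ['top'] [0.5411 0.3106] yaw 48.9 cost 0.046 p [0.65]
jig ['scene'] [0.5398 0.3119] yaw 8.9 cost 0.055 p [0.95]
jig ['top', 'scene'] [0.5407 0.3113] yaw 144.8 cost 0.057 p [0.65, 0.95]
can ['top'] [0.7335 0.1146] yaw 121.3 cost 0.094 p [0.67]
can ['scene'] [0.737  0.1179] yaw 25.5 cost 0.154 p [0.67]
can ['top', 'scene'] [0.7356 0.116 ] yaw 113.0 cost 0.133 p [0.67, 0.67]
vblock ['top'] [0.3703 0.3075] yaw -16.5 cost 0.055 p [0.65]
vblock ['scene'] [0.3661 0.3096] yaw 165.4 cost 0.167 p [0.95]
vblock ['top', 'scene'] [0.3693 0.3083] yaw 165.1 cost 0.136 p [0.65, 0.95]
```

View pics/t12.png

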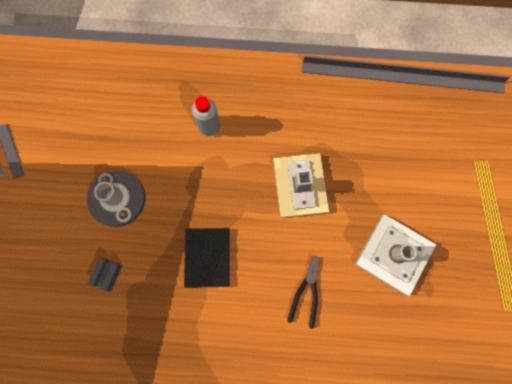

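View pics/s12.png

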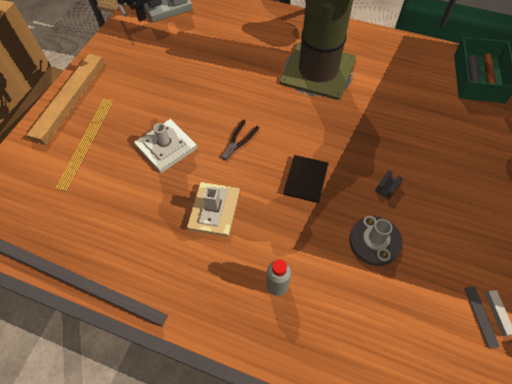

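All three pieces stand centred on their stations (top view: foot at 303,180, base at 400,252, flange at 115,195 on the studs). The pad is empty and the bystanders haven't moved. Handing in.

```bash
python3 -c "
from plant import r
print(r.finish_job())"
```

```text
the job is handed in; nothing more can be done
None
```

All three steel pieces are on their new stations, upright and flat, and I handed the job in at about 43 s of robot time. I moved the base to the pad first, then the foot to the tile, the flange to the jig, and the base on to the plate.

- **Placement:** in the last camera fits the foot and the base are each within about 1–2 mm of the middle of their station. Both are lined up with their slab to about 1–2°.
- **Flange on the jig:** it is centred to about 1 mm with both studs showing inside its eyes. It came to rest at the same height above the jig as when I gripped it, so it lies flat.
- **Bystanders:** the spray can and V-block fits agree with their starting positions to about 1 mm. I checked the pliers only by eye in the pictures; they look unmoved.
- **Departure from plan:** the arm could not get low enough at the middle of the pad. I set the base down about 13 mm further out on it, still fully supported.
- **Checks that disagreed:** some fits were unusable while the arm blocked the view. The scene camera read up to 3 mm and about 3° differently from the top camera.

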